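# Load a wire roll on the indexing spool turret

### The arm

A 7-joint arm with a two-finger parallel gripper is mounted at the origin on the work surface. World frame = base frame: x ahead of the robot, y to its left, z up, the work surface at z = 0. Lengths are in m, angles in degrees, forces in N, time in s.
With the tool pointing down it reaches from about 0.425 to 0.875 m from the base axis. Payload 4.7 kg.
Tool frame: the origin (TCP) lies at the very end of the fingers, on their centre line; the grasp point (between the pads) lies 19 mm behind it; z points along the fingers, y is the line along which they close (so a half turn about z gives the same grasp; the last joint's range is limited). The gripper opens to 87 mm and grips with 3 to 60 N. Pads are 19 mm wide; open, the fingers measure 117 mm over their backs; the gripper's body (75 mm by 190 mm) begins 51 mm behind the grasp point.
Start: joints at [-69.551, 18.392, -4.016, 83.108, 1.295, 78.541, -3.26], TCP at [0.219, 0.612, 0.223] pointing down, gripper open.
Joint ranges: [-163.93, 163.93], [-17.29, 119.83], [-79.2, 71.16], [3.27, 140.29], [-89.18, 269.18], [5.43, 117.66], [-154.24, 154.24]. Speed limits (degrees/s): [147.25, 147.25, 180, 180, 180, 180, 180].

### API

Orientations are given as [roll, pitch, yaw] about the fixed x, y, z axes, in that order (R = Rz(yaw) Ry(pitch) Rx(roll)).
In Python, from cell import telemetry, cams, env gives the robot as it stands.
- The arm moves only by the tool arm_command, never from a script. Its argument "series" is text: rows parted by semicolons, each of 5 numbers parted by spaces: the shift along the tool's x, y, z in mm, then the turn about the tool's z in rad, then the closure in counts, from 0 (fully open) to 255 (shut). A call has 1 to 20 rows; each row shifts and turns the commanded pose from where the row before left it, along the tool's axes as they then stand; what a row does not reach is not made up. A row lasts 1/12 s, in which the tool goes at most 41.7 mm and 7.16 degrees, less where a joint would pass 70% of its speed; a pose out of reach is approached as far as the arm can. A call is refused whole if a number of a shift passes 41.7 or a number of a turn 0.125, either way. A call with a gripper value outside its range is refused whole. The fingers move at their own pace and stop on an object; "squeeze" is the grip in N (left out, the last holds). Time passes only in rows, so rows that do not move let the fingers close. It gives the time, the measured TCP pose, the force, the opening and the grip force at its end, in the units of the state.
- telemetry.get_obs(): the state, without advancing time (a new reading comes with each control period).
- cams.read_camera(name): name is "side" or "top" or "wrist"; returns the picture (384x512x3 uint8, blue, green, red); there is no depth.
- cams.calibration(name): a dict with "K" (3x3 intrinsics, pixels), "origin" and "rotation" of the camera in the world; the wrist camera has in their place "hand_eye" (4x4, takes a point from camera to tool coordinates, whose origin is the TCP and whose axes are the flange's). Camera axes: x right, y down, z forward; pixel columns grow to the right and rows downward; lengths in m; the calibration is good to about 2 mm. A picture is of the moment at which its call begins: read the wrist's pose just before it. calibration takes no time and is no camera call.
- env.sign_off(): hands the job in; it is judged then, once.
The state is a dict: "time_s": time; "qpos": joint angles; "joint_velocities": joint speeds; "effort": joint torques, N m; "tool_pos": TCP position; "tool_rot": TCP orientation; "force": force on the tool from outside, world axes, zero at the start; "wrist_torque": the same for the moment, N m; "grip_width": finger opening in m; "grasp_force": force on a finger pad.
Only numpy, scipy, OpenCV 4.12 (cv2) and the standard library are available. Lean on these libraries where they do the work, as an engineer would, in place of code of your own. Each camera call takes 0.05 s, during which the arm holds its last target. There are 200 camera calls.

### The job

First turn the spool turret by its posts until the spindle with the red cap stands in line with the white pointer, then twist that cap off anticlockwise and put it in the blue tray. After that stand the copper wire roll upright on the pan of the scale and let go so that its weight can be read, then take it again and lower it gently over the bare spindle until it sits fully down, leaving the spindle at the pointer. Leave the mug, the amber jar, the screwdriver and the black tape where they are.

Things in the scene. Friction and masses are not known exactly. Their poses are not given: they have to be found in the camera images.
- spindle (a point): Top centre of the turret's free steel spindle, the red-capped one: upright, 22 mm diameter, 88 mm tall above the deck, with a 40 mm wide tapered hub at its foot. A brass cross bar 40 x 8 x 8 mm runs through its top along this point's x axis. The turret axis is 85 mm away in its +x direction. The fitted cap's wing centre is 26 mm above this point.
- turret: Turning part of the turret, origin on its vertical axis 20 mm below the deck's top. Aluminium deck, 280 mm diameter, top 50 mm above the table. The free spindle is 85 mm out along -x; at 120 degrees either way a blue and a green roll (62 mm diameter, 114 mm tall) are fixed to it. Turns either way with stiff friction (5 to 8 N at a post) and stays where left.
- turn_post (a point): Centre of one of the three yellow upright turning posts at the deck's rim: 16 mm diameter, 60 mm tall, standing on the deck, 122 mm from the turret axis. This post is 60 degrees clockwise (seen from above) from the free spindle; the others are at 60 degrees anticlockwise and opposite.
- front_mark (a point): Where the free spindle's axis has to stand: in line with the pointer, a small white-topped tab at table level on the robot side of the fixed foot, 85 mm from the turret axis, which lies in this point's +x direction; z is up; deck height, 50 mm above the table. An orange guard rail, 135 mm tall, runs 168 mm from the axis round the 120 degrees opposite the pointer.
- cap_grip (a point): Centre of the wing of the red twist-lock cap: wing 52 mm long (x), 14 mm thick (y), 41 mm tall, on a hollow skirt 56 mm wide and 25 mm tall; underside 45 mm below this point. About 150 g.
- cap: The red cap (origin centre of underside). Locked under the spindle's cross bar: turn it anticlockwise from above, about a quarter turn (60 to 88 degrees), until its wing is in line with the cross bar (its x parallel to the spindle's x, either way round); a stop is felt about 2 degrees beyond. It comes off within 4 degrees of the line: lift straight up 25 mm to clear.
- roll_center (a point): Centre of the copper wire roll, a stiff tube 100 mm long, 62 mm outside and 46 mm inside diameter, about 350 g; x along its axis, either end may be up. It starts lying level in a fixed plywood cradle (110 x 56 mm, 16 mm tall), its axis 41 mm above the table.
- roll: The same copper wire roll; origin at its centre, x along its axis.
- pan (a point): Centre of the top of the scale's square steel pan, 130 x 130 mm, level, 40 mm above the table, on a white fixed body of 140 x 150 mm.
- tray: Blue open tray, fixed, 130 x 130 mm outside, 30 mm tall, walls and floor 4 mm; origin at the centre of its underside, x and y along its sides.
- jar: Bystander, to be left where it is: amber jar, 56 mm diameter, 85 mm tall; origin at its underside.
- tape: Bystander, to be left where it is: black ring of tape, 60 mm diameter, 25 mm tall, lying flat; origin at its underside.
- mug: Bystander, to be left where it is: blue mug, 80 mm diameter, 90 mm tall; origin at its underside.
- driver: Bystander, to be left where it is: screwdriver with orange handle, 190 mm long, lying flat; origin at its underside.
There are look-alikes about, which are no part of the job. What is shaped like the part that bears pan but turquoise is not meant.

How it is judged (in metres and radians):
On the way, in this order (a step that is already met when the one before it is completed fails the run):
1. the red-capped spindle stands at the pointer (within 12 mm), its cap still on (horizontal distance between spindle and front_mark below 0.012 m and horizontal distance between cap_grip and spindle below 0.015 m), for 0.2 s.
2. the red cap lies in the blue tray, let go (x of cap_grip in the frame of tray between -0.055 and 0.055 m and y of cap_grip in the frame of tray between -0.055 and 0.055 m and z of cap_grip in the frame of tray below 0.065 m and contact force between the fingers and cap below 0.1 N), for 0.2 s.
3. the roll stands upright on the scale's pan (centre within 50 mm of the pan's centre along each side), let go and still (angle between the x axis of roll_center and the z axis of front_mark, either way round below 0.08 rad and x of roll_center in the frame of pan between -0.05 and 0.05 m and y of roll_center in the frame of pan between -0.05 and 0.05 m and z of roll_center in the frame of pan between 0.045 and 0.055 m and contact force between the fingers and roll below 0.1 N and linear speed of roll below 0.03 m/s), for 0.3 s.
At the end, for the whole second after the job is handed in: Roll upright on the free spindle, down on the deck (5 mm; axis within 7 mm and 0.08 rad), released and still; spindle within 12 mm of the pointer mark; red cap released in the blue tray (within 55 mm of its centre along each side); mug, jar, screwdriver and tape within 30 mm of their starts (all of step 2 and angle between the x axis of roll_center and the z axis of front_mark, either way round below 0.08 rad and horizontal distance between roll_center and spindle below 0.007 m and z of roll_center in the frame of front_mark between 0.045 and 0.055 m and contact force between the fingers and roll below 0.1 N and linear speed of roll below 0.02 m/s and horizontal distance between spindle and front_mark below 0.012 m); the robot touches nothing.
It fails at once if the mug, jar, screwdriver or tape is moved more than 30 mm (distance of any of jar, tape, mug, driver from where it was at the start of the episode above 0.03 m).
It fails at once if the roll is dropped down the spindle (faster than 0.5 m/s over it) (horizontal distance between roll_center and spindle below 0.02 m and z of roll_center in the frame of front_mark below 0.13 m and linear speed of roll above 0.5 m/s).
It also fails if it takes over 72 s, if anything falls off the work surface, if the arm or the gripper's body presses on something with over 40 N, if the wrist force passes 120 N, or if a joint passes its speed limit or range.

## Working session

There is one attempt and no reset: what is moved stays moved. The work goes in short steps, Python scripts to look and compute and a tool call to move; the robot and the scene stay as the last step left them, time stands still between calls to the robot, and variables do not carry over. Pictures are saved under pics/ and viewed, at most 10 in all, crops included, and the job is handed in when it is done.

Besides the shell and the picture viewer there is one more tool, called after "Emit:" by a JSON object that holds its "fn" and its "kwargs". arm_command: Moves the arm, as the interface text tells. Its arguments: {"type":"object","properties":{"series":{"type":"string"},"squeeze":{"type":"number"}},"required":["series"]}

```bash
mkdir -p pics; ls; python3 - <<'E'
from cell import telemetry,cams,env
import cv2,numpy as np
o=telemetry.get_obs();print(o)
for n in("top","side"):
    im=cams.read_camera(n);cv2.imwrite(f"pics/{n}0.png",im);c=cams.calibration(n);print(n,c)
print(cams.calibration("wrist"))
E
```

```text
pics
{'time_s': 0.0, 'qpos': array([-69.54887221,  18.43874911,  -4.01468234,  83.17477345,
         1.29605418,  78.53977528,  -3.26151636]), 'joint_velocities': array([ 0.02599994, -0.02747651,  0.029765  , -0.03307836,  0.00699884,
       -0.02812349, -0.01720172]), 'effort': array([-1.18628691e-04, -4.91284633e+01, -4.03884770e-01, -3.12529922e+01,
       -6.39070035e-02,  4.36598633e-02,  1.75655318e-04]), 'tool_pos': array([0.2183849 , 0.61163564, 0.22146604]), 'tool_rot': array([-1.79891999e+02,  7.00591272e-03,  1.60356514e+02]), 'force': array([-0.47475135,  0.09355664, -0.47875871]), 'wrist_torque': array([ 0.02422863, -0.00145774, -0.04738757]), 'grasp_force': 0.0, 'grip_width': 0.08685060392385936}
top {'K': array([[361.76432955,   0.        , 257.27979515],
       [  0.        , 361.76432955, 189.72880433],
       [  0.        ,   0.        ,   1.        ]]), 'origin': array([ 0.28010615, -0.04585822,  1.10694759]), 'rotation': array([-170.63047526,    1.38133816,  -88.48733534])}
side {'K': array([[358.31240743,   0.        , 259.87463591],
       [  0.        , 358.31240743, 191.25562724],
       [  0.        ,   0.        ,   1.        ]]), 'origin': array([ 0.20633636, -0.90450515,  0.80521213]), 'rotation': array([-126.6947037 ,    1.19470494,  -15.77420472])}
{'K': array([[338.10827576,   0.        , 256.17159591],
       [  0.        , 338.10827576, 189.53313706],
       [  0.        ,   0.        ,   1.        ]]), 'hand_eye': array([[ 2.33591669e-04, -9.69370596e-01, -2.45602510e-01,
         6.67210769e-02],
       [ 9.99999961e-01,  1.88861414e-04,  2.05677697e-04,
        -5.31153814e-04],
       [-1.52993075e-04, -2.45602549e-01,  9.69370602e-01,
        -1.62068758e-01],
       [ 0.00000000e+00,  0.00000000e+00,  0.00000000e+00,
         1.00000000e+00]])}
```

```bash
python3 - <<'E'
import cv2
for n in("top","side"):
    im=cv2.imread(f"pics/{n}0.png");cv2.imwrite(f"pics/{n}0b.png",cv2.resize(im,(800,600),interpolation=cv2.INTER_CUBIC))
E
```

```text
(no output)
```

View pics/top0b.png

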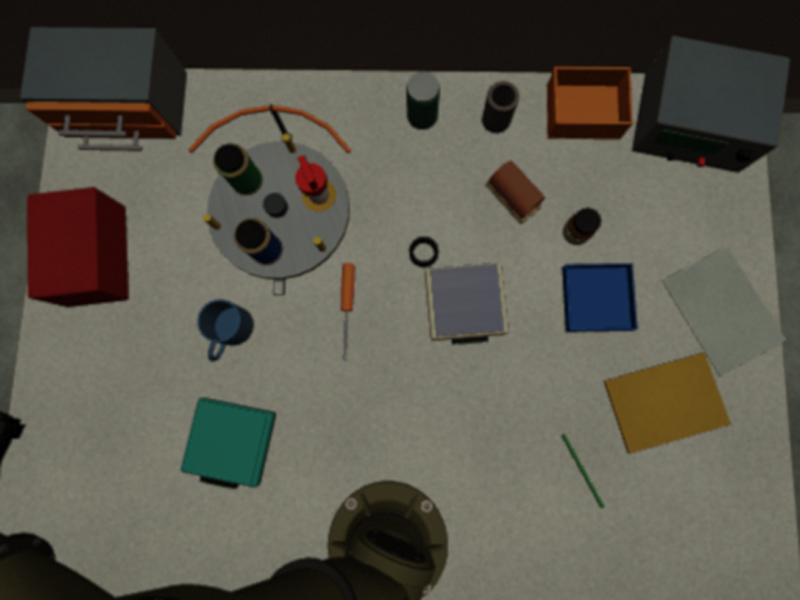

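View pics/side0b.png

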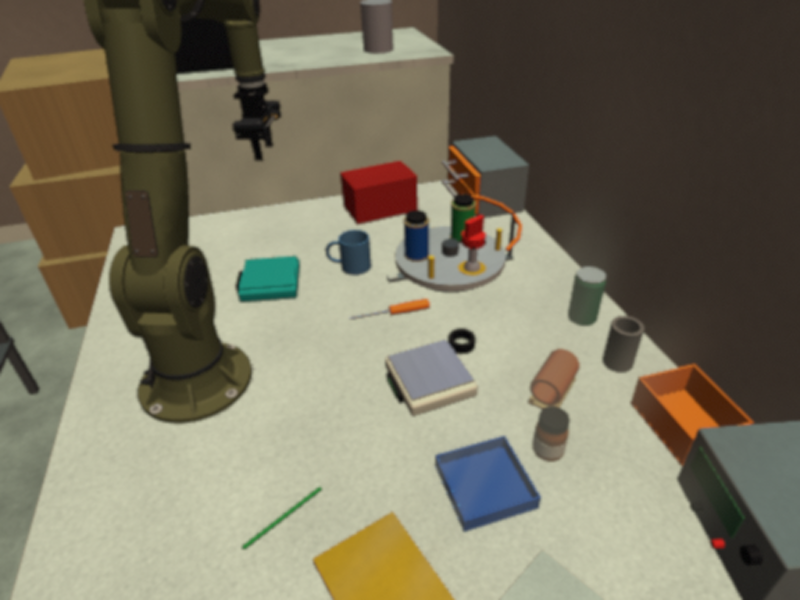

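The top view (800x600) shows the turret deck at (278,208), the red cap at (312,180), posts at (288,140), (210,220) and (319,243), and the pointer at (279,287). The copper roll is at (516,190), the tray at (600,297), the tape at (424,250), the screwdriver at (347,310), the mug at (225,322) and the jar at (582,226). There are two scale-like things: the grey steel pan at (467,300) and a turquoise one at (228,440). The steel one is meant.

```bash
cat > h.py <<'E'
import numpy as np,cv2
from scipy.spatial.transform import Rotation as R
from cell import telemetry,cams,env
def cam(n,o=None):
    c=cams.calibration(n);K=c["K"]
    if n!="wrist": return K,R.from_euler("xyz",c["rotation"],degrees=True).as_matrix(),np.array(c["origin"])
    o=o or telemetry.get_obs();T=c["hand_eye"];Rt=R.from_euler("xyz",o["tool_rot"],degrees=True).as_matrix()
    return K,Rt@T[:3,:3],Rt@T[:3,3]+o["tool_pos"]
def ray(n,u,v,z,o=None):
    K,Rm,p=cam(n,o);d=Rm@np.linalg.solve(K,[u,v,1.]);return p+d*(z-p[2])/d[2]
def proj(n,P,o=None):
    K,Rm,p=cam(n,o);q=K@(Rm.T@(np.array(P)-p));return q[:2]/q[2]
def tool(target,o=None):
    "world target -> mm in tool axes"
    o=o or telemetry.get_obs();Rt=R.from_euler("xyz",o["tool_rot"],degrees=True).as_matrix()
    return 1000*Rt.T@(np.array(target)-o["tool_pos"])
E
python3 - <<'E'
from h import *
s=1.5625
pts=dict(captop=(312,176,.185),spfoot=(319,200,.05),post1=(287,133,.11),post2=(208,216,.11),post3=(318,239,.11),pointer=(279,290,0.01),
deckL=(207,208,.05),deckR=(350,208,.05),deckT=(280,140,.05),deckB=(278,276,.05),hub=(275,200,.07),
roll=(516,190,.055),rollA=(501,173,.06),rollB=(530,208,.06),panTL=(428,266,.04),panTR=(499,264,.04),panBR=(505,333,.04),panBL=(434,337,.04),
tTL=(564,266,.03),tTR=(633,264,.03),tBR=(636,330,.03),tBL=(566,332,.03),jar=(587,216,.085),tape=(424,250,.02),mug=(225,318,.05),turqu=(228,440,.04),drv=(348,265,.02))
for k,(u,v,z) in pts.items(): print(k,ray("top",u/s,v/s,z).round(3))
im=cams.read_camera("wrist");cv2.imwrite("pics/w0.png",im)
t=cv2.imread("pics/top0.png")[75:205,110:350];cv2.imwrite("pics/c1.png",cv2.resize(t,(800,433),interpolation=cv2.INTER_CUBIC))
E
```

```text
captop [0.638 0.141 0.185]
spfoot [0.642 0.152 0.05 ]
post1 [0.752 0.208 0.11 ]
post2 [0.586 0.345 0.11 ]
post3 [0.547 0.139 0.11 ]
pointer [0.468 0.229 0.01 ]
deckL [0.621 0.372 0.05 ]
deckR [0.626 0.09  0.05 ]
deckT [0.765 0.236 0.05 ]
deckB [0.488 0.223 0.05 ]
hub [0.633 0.233 0.07 ]
roll [ 0.667 -0.231  0.055]
rollA [ 0.699 -0.202  0.06 ]
rollB [ 0.629 -0.257  0.06 ]
panTL [ 0.516 -0.064  0.04 ]
panTR [ 0.523 -0.2    0.04 ]
panBR [ 0.39  -0.212  0.04 ]
panBL [ 0.379 -0.078  0.04 ]
tTL [ 0.524 -0.327  0.03 ]
tTR [ 0.531 -0.46   0.03 ]
tBR [ 0.403 -0.46   0.03 ]
tBL [ 0.396 -0.328  0.03 ]
jar [ 0.608 -0.357  0.085]
tape [ 0.553 -0.056  0.02 ]
mug [0.405 0.319 0.05 ]
turqu [0.179 0.299 0.04 ]
drv [0.519 0.093 0.02 ]
```

View pics/c1.png

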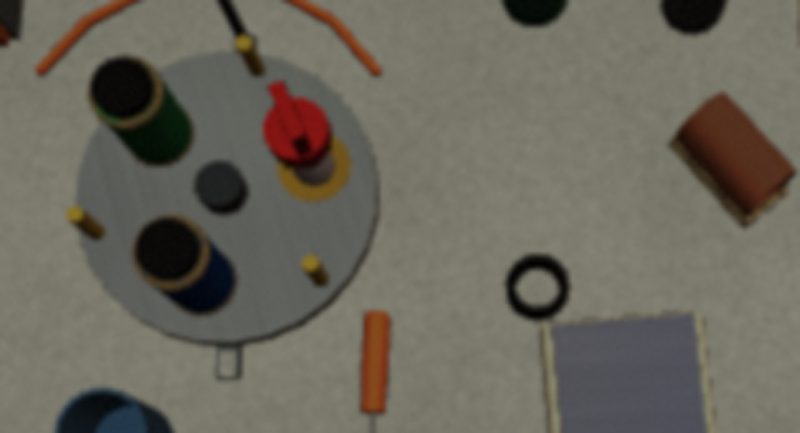

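```bash
python3 - <<'E'
from h import *
f=lambda x,y,z:ray("top",110+x*.3,75+y*.3,z)
P=np.array([f(243,42,.11),f(76,214,.11),f(311,262,.11)])[:,:2]
c=P.mean(0);print("axis",c,"r",np.linalg.norm(P-c,axis=1),"bear",np.degrees(np.arctan2(*(P-c).T[::-1])))
p=f(229,362,.008)[:2];print("ptr",p,np.degrees(np.arctan2(*(p-c)[::-1])), np.linalg.norm(p-c))
for q in[(38,72),(380,74)]:
  g=f(*q,.135)[:2];print(g,np.degrees(np.arctan2(*(g-c)[::-1])),np.linalg.norm(g-c))
print("cap", f(296,130,.143), f(315,180,.05))
o=telemetry.get_obs();print(o["time_s"],tool([P[2][0],P[2][1],.222]),tool([.547,.139,.222]))
E
```

```text
axis [0.62410971 0.2314636 ] r [0.12172219 0.12103199 0.12162273] bear [ -10.3036103   109.56325326 -130.65157769]
ptr [0.47453294 0.22992135] -179.4092562910476 0.14958471621095093
[0.70210314 0.37925048] 62.17748041591723 0.1671045655210008
[0.7049523  0.08373126] -61.31149042102093 0.16840537291156163
cap [0.65041613 0.15157865 0.143     ] [0.63833275 0.15058021 0.05      ]
0.15 [-4.66338354e+02 -3.35371064e+02  2.63447472e-01] [-4.68401171e+02 -3.34836993e+02  2.62902335e-01]
```

Emit:
{"fn": "arm_command", "kwargs": {"series": "-33 -24 0 0 0;-33 -24 0 0 0;-33 -24 0 0 0;-33 -24 0 0 0;-33 -24 0 0 0;-33 -24 0 0 0;-33 -24 0 0 0;-33 -24 0 0 0;-33 -24 0 0 0;-33 -24 0 0 0;-33 -24 0 0 0;-33 -24 0 0 0;-33 -24 0 0 0;-33 -23 0 0 0;0 0 0 -0.12 0;0 0 0 -0.12 0;0 0 0 -0.12 0;0 0 0 -0.12 0;0 0 0 -0.12 0;0 0 0 -0.12 0", "squeeze": 20}}

```text
time_s: 1.82
tool_pos: [0.5408, 0.1413, 0.2222]
tool_rot: [180.0, -0.0, -158.1]
force: [-1.0, 0.4, 0.2]
grip_width: 0.0871
grasp_force: 0.0
```

Emit:
{"fn": "arm_command", "kwargs": {"series": "0 0 0 -0.12 0;0 0 0 -0.12 0;0 0 0 -0.12 0;0 0 0 -0.12 0;0 0 0 -0.004 0;0 0 0 0 0"}}

```text
time_s: 2.32
tool_pos: [0.5409, 0.1413, 0.2223]
tool_rot: [180.0, -0.0, -130.8]
force: [0.6, 0.1, -0.2]
grip_width: 0.0872
grasp_force: 0.0
```

```bash
python3 - <<'E'
from h import *
o=telemetry.get_obs();print(o["time_s"],o["tool_pos"],o["tool_rot"],o["qpos"])
im=cams.read_camera("wrist");cv2.imwrite("pics/w1.png",cv2.resize(im,(800,600),interpolation=cv2.INTER_CUBIC))
a=np.radians(-130.65);P=[.6241+.122*np.cos(a),.2315+.122*np.sin(a),.11]
print("post proj 800:",proj("wrist",P,o)*1.5625,"tool",tool([P[0],P[1],.08],o))
E
```

```text
2.3167 [0.54085075 0.14133738 0.22233188] [ 1.79981640e+02 -2.01079122e-02 -1.30834752e+02] [-31.45594917   7.22514745  15.43762481  96.90152431  -1.98042039
  76.16622758 123.50472976]
post proj 800: [392.28358868 293.18030628] tool [ -0.70248484  -4.46976888 142.33021947]
```

View pics/w1.png

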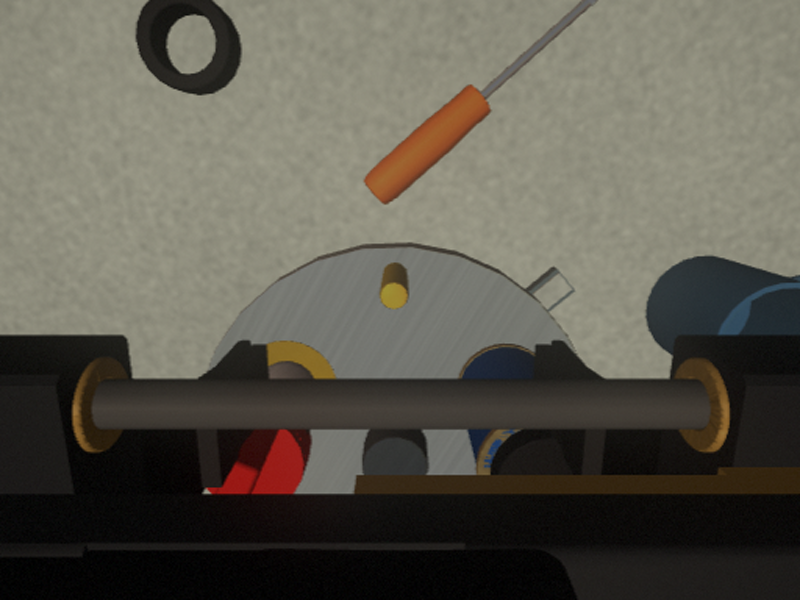

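The post top is at (394,294), against a predicted (392,293), so the measurements agree. The cap is at (260,465) and the pointer at (553,287). Next I grip the post.

Emit:
{"fn": "arm_command", "kwargs": {"series": "0 -4.5 28 0 0;0 0 30 0 0;0 0 30 0 0;0 0 30 0 0;0 0 18 0 0;0 0 6 0 100;0 0 0 0 255;0 0 0 0 255;0 0 0 0 255;0 0 0 0 255;0 0 0 0 255;0 0 0 0 255;0 0 0 0 255;0 0 0 0 255", "squeeze": 20}}

```text
time_s: 3.53
tool_pos: [0.5446, 0.1385, 0.0809]
tool_rot: [-180.0, 0.0, -130.7]
force: [0.3, -0.9, 0.2]
grip_width: 0.0347
grasp_force: 0.0
```

Emit:
{"fn": "arm_command", "kwargs": {"series": "0 0 0 0 255;0 0 0 0 255;0 0 0 0 255;0 4.3 0 0.035 255;-0.3 8.54 0 0.07 255;-0.3 8.54 0 0.07 255;-0.3 8.54 0 0.07 255;-0.3 8.54 0 0.07 255;-0.3 8.54 0 0.07 255;-0.3 8.54 0 0.07 255;-0.3 8.54 0 0.07 255;-0.3 8.54 0 0.07 255;-0.3 8.54 0 0.07 255;-0.3 8.54 0 0.07 255"}}

```text
time_s: 4.7
tool_pos: [0.5027, 0.2126, 0.0805]
tool_rot: [-179.8, -0.1, -173.1]
force: [-1.0, -6.2, 2.9]
grip_width: 0.0154
grasp_force: 20.0
```

Emit:
{"fn": "arm_command", "kwargs": {"series": "-0.3 8.54 0 0.07 255;-0.3 8.54 0 0.07 255;-0.3 8.54 0 0.07 255;-0.3 8.54 0 0.07 255;-0.3 8.54 0 0.07 255;-0.3 8.54 0 0.07 255;-0.3 8.54 0 0.07 255;-0.3 8.54 0 0.07 255;-0.3 8.54 0 0.07 255;-0.3 8.54 0 0.07 255;-0.3 8.54 0 0.07 255;-0.3 8.54 0 0.07 255;-0.3 8.54 0 0.07 255;-0.3 8.54 0 0.07 255;-0.3 8.54 0 0.07 255;-0.3 8.54 0 0.07 255;-0.1 5.8 0 0.047 255;0 0 0 0 255;0 0 0 0 255"}}

```text
time_s: 6.28
tool_pos: [0.5604, 0.339, 0.0805]
tool_rot: [-179.9, -0.2, 120.5]
force: [-5.1, 3.3, 2.3]
grip_width: 0.0155
grasp_force: 20.0
```

```bash
python3 - <<'E'
from h import *
o=telemetry.get_obs();print(o["time_s"],o["tool_pos"],o["tool_rot"],o["qpos"],o["force"])
d=o["tool_pos"][:2]-[.6241,.2315];print(np.linalg.norm(d),np.degrees(np.arctan2(*d[::-1])))
E
```

```text
6.2833 [0.56042676 0.33895142 0.08053562] [-179.92157363   -0.18961131  120.46371531] [-51.76633186  25.81100705  23.7098343   92.34358105 -11.41438488
  64.30173495   5.28703258] [-5.09321568  3.28925923  2.26046127]
0.12490031780448306 120.65000489126513
```

Emit:
{"fn": "arm_command", "kwargs": {"series": "0 0 0 0 0;0 0 0 0 0;0 0 0 0 0;0 0 0 0 0;0 0 0 0 0;0 0 -30 0 0;0 0 -40 0 0;0 0 -40 0 0;0 0 -40 0 0;-33 -18 -25 0 0;-33 -18 0 0 0;-33 -18 0 0 0;-33 -18 0 0 0;0 0 0 0 0;0 0 0 0 0"}}

```text
time_s: 7.53
tool_pos: [0.5676, 0.1852, 0.2544]
tool_rot: [179.9, 0.0, 120.0]
force: [-0.9, 0.1, -0.2]
grip_width: 0.0866
grasp_force: 0.0
```

```bash
python3 - <<'E'
from h import *
o=telemetry.get_obs();print(o["time_s"],o["tool_pos"],o["tool_rot"])
im=cams.read_camera("wrist");cv2.imwrite("pics/w2.png",cv2.resize(im,(800,600),interpolation=cv2.INTER_CUBIC))
print(proj("wrist",[.539,.231,.1845],o)*1.5625,proj("wrist",[.4745,.23,.008],o)*1.5625)
t=cams.read_camera("top");cv2.imwrite("pics/top2.png",t)
E
```

```text
7.5333 [0.56761211 0.1851827  0.25444599] [1.79923706e+02 1.90849460e-02 1.19999742e+02]
[396.55376875 191.94215044] [321.64310754 135.78059095]
```

View pics/w2.png

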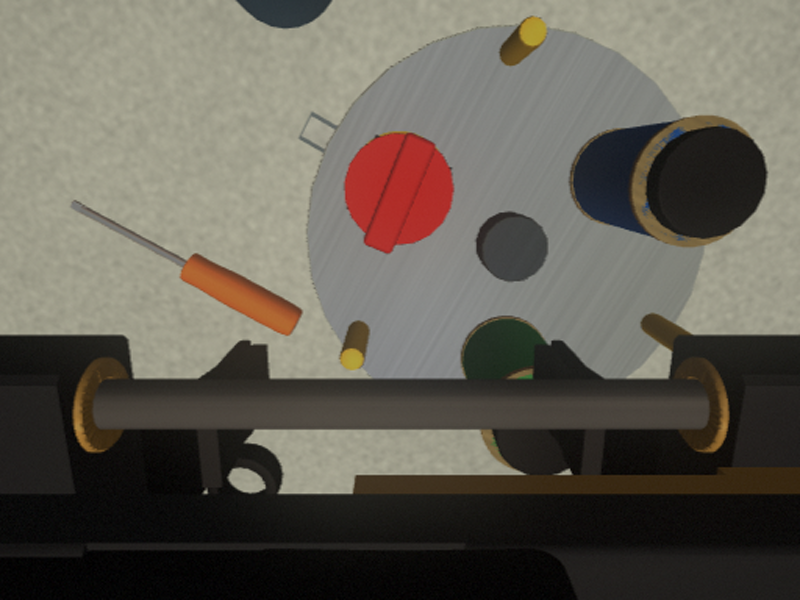

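The wing's corners are (407,133), (434,145), (393,253) and (366,244), so it is centred at (400,194), against a predicted (397,192). The posts are at (533,31) and (352,358) and the pointer at (318,132). The spindle looks in line with the pointer.

```bash
python3 - <<'E'
from h import *
o=telemetry.get_obs();s=1.5625
w=np.array([ray("wrist",u/s,v/s,.1845,o)[:2] for u,v in[(407,133),(434,145),(393,253),(366,244)]])
c=w.mean(0);d=w[1]+w[0]-w[2]-w[3];b=np.degrees(np.arctan2(d[1],d[0]));print("wing",c,b,np.linalg.norm(d)/2)
pa,pb=ray("wrist",533/s,31/s,.11,o)[:2],ray("wrist",352/s,358/s,.11,o)[:2]
print("posts",pa,pb); 
n=pa-pb;ang=np.degrees(np.arctan2(n[1],n[0]));print(np.linalg.norm(n),"(211) spindle dir",ang+90)
mid=(pa+pb)/2;e=np.array([np.cos(np.radians(ang+90)),np.sin(np.radians(ang+90))]);print("axis",mid-e*.061,"spindle",mid+e*.024)
print("ptr",ray("wrist",319/s,132/s,.008,o), "hub",ray("wrist",512/s,247/s,.07,o))
print(tool([*c,.15],o))
E
```

```text
wing [0.53945522 0.23488082] 99.53313065653796 0.04963628007713319
posts [0.55936781 0.34074581] [0.56623664 0.13126722]
0.2095911758716384 (211) spindle dir 181.87806325822146
axis [0.62376946 0.23800564] spindle [0.53881512 0.23521997]
ptr [0.4701075  0.23543802 0.008     ] hub [0.62381105 0.23757432 0.07      ]
[ 52.66817544  -0.70275849 103.75884562]
```

Emit:
{"fn": "arm_command", "kwargs": {"series": "26 -0.5 0 0.12 0;25 -10 0 0.12 0;0 0 0 0.118 0;0 0 0 0 0"}}

```text
time_s: 7.97
tool_pos: [0.5325, 0.2341, 0.2532]
tool_rot: [-180.0, -0.0, 100.1]
force: [-0.1, 0.3, 0.1]
grip_width: 0.087
grasp_force: 0.0
```

```bash
python3 - <<'E'
from h import *
o=telemetry.get_obs();print(o["time_s"],o["tool_pos"],o["tool_rot"],tool([.5398,.2335,.150],o))
E
```

```text
7.9667 [0.53245718 0.2340782  0.25321053] [-1.79959560e+02 -2.91935934e-02  1.00074292e+02] [ -1.90631993   7.20130656 103.20452   ]
```

Emit:
{"fn": "arm_command", "kwargs": {"series": "-2 7 15 0 0;0 0 30 0 0;0 0 30 0 0;0 0 20 0 100;0 0 8 0.01 200;0 0 0 0 255;0 0 0 0 255;0 0 0 0 255;0 0 0 0 255;0 0 0 0 255;0 0 0 0 255;0 0 0 0 255;0 0 0 0 255;0 0 0 0 255", "squeeze": 35}}

```text
time_s: 9.13
tool_pos: [0.5413, 0.2294, 0.1508]
tool_rot: [180.0, -0.0, 99.3]
force: [0.2, 0.3, -0.4]
grip_width: 0.0214
grasp_force: 0.0
```

Emit:
{"fn": "arm_command", "kwargs": {"series": "4 -1 0 0 255;0 0 0 0 255;0 0 0 0 255;0 0 0 0 255;0 0 0 0 255"}}

```text
time_s: 9.55
tool_pos: [0.5397, 0.2333, 0.1507]
tool_rot: [180.0, -0.0, 99.3]
force: [0.4, -0.9, 1.3]
grip_width: 0.0137
grasp_force: 35.0
```

Emit:
{"fn": "arm_command", "kwargs": {"series": "0 0 0 -0.08 255;0 0 0 -0.08 255;0 0 0 -0.08 255;0 0 0 -0.08 255;0 0 0 -0.08 255;0 0 0 -0.08 255;0 0 0 -0.08 255;0 0 0 -0.08 255;0 0 0 -0.08 255;0 0 0 -0.08 255;0 0 0 -0.08 255;0 0 0 -0.08 255;0 0 0 -0.08 255;0 0 0 -0.08 255;0 0 0 -0.08 255;0 0 0 -0.08 255;0 0 0 0 255"}}

```text
time_s: 10.97
tool_pos: [0.5391, 0.2336, 0.1507]
tool_rot: [180.0, -0.1, 172.8]
force: [-1.0, 0.4, 1.7]
grip_width: 0.014
grasp_force: 35.0
```

```bash
python3 - <<'E'
from h import *
o=telemetry.get_obs();print(o)
E
```

```text
{'time_s': 10.9667, 'qpos': array([-43.34918587,  13.70619996,  20.13352873,  98.36329438,
        -5.06772737,  68.85703622,  60.84293198]), 'joint_velocities': array([-0.36051494,  0.0497491 ,  0.58845854, -0.00929607, -0.0761676 ,
       -0.21294713, -6.85560436]), 'effort': array([  0.36486581, -39.88960505,   2.94147827, -29.47191954,
         0.19344885,  -0.41627037,   0.79493215]), 'tool_pos': array([0.53912484, 0.23356614, 0.15071754]), 'tool_rot': array([ 1.79980831e+02, -6.06329281e-02,  1.72752127e+02]), 'force': array([-1.00563624,  0.37707848,  1.73736487]), 'wrist_torque': array([ 0.06416357,  0.34279191, -0.05043935]), 'grasp_force': 34.980480847880244, 'grip_width': 0.013952517462374468}
```

Emit:
{"fn": "arm_command", "kwargs": {"series": "0 0 0 -0.05 255;0 0 0 -0.05 255;0 0 0 -0.03 255;0 0 0 0 255;0 0 0 0 255"}}

```text
time_s: 11.38
tool_pos: [0.5392, 0.2326, 0.1507]
tool_rot: [-180.0, -0.1, 179.9]
force: [-2.6, -2.4, 3.6]
grip_width: 0.0136
grasp_force: 35.0
```

```bash
python3 - <<'E'
from h import *
o=telemetry.get_obs();print(o["tool_pos"],o["tool_rot"],o["wrist_torque"],o["effort"][6],o["force"])
E
```

```text
[0.53919171 0.2326313  0.15069613] [-1.79957672e+02 -7.14978137e-02  1.79917100e+02] [-0.57267589  0.7367153  -0.0206459 ] 0.04320413572713733 [-2.58001685 -2.43058593  3.56534459]
```

Emit:
{"fn": "arm_command", "kwargs": {"series": "0 0 0 -0.025 255;0 0 0 0 255;0 0 0 0 255"}}

```text
time_s: 11.63
tool_pos: [0.5393, 0.2323, 0.1507]
tool_rot: [-179.9, -0.1, -178.6]
force: [-4.4, -5.0, 5.6]
grip_width: 0.0138
grasp_force: 35.0
```

```bash
python3 - <<'E'
from h import *
o=telemetry.get_obs();print(o["tool_pos"],o["tool_rot"],o["wrist_torque"],o["effort"][6],o["force"])
E
```

```text
[0.53929496 0.23228877 0.15069481] [-1.79934953e+02 -6.60614913e-02 -1.78560273e+02] [-0.83789805  0.9197546  -0.03222909] 0.07833411684259772 [-4.35403493 -5.001133    5.60722634]
```

Emit:
{"fn": "arm_command", "kwargs": {"series": "0 0 -3 0 255;0 0 -3 0 255;0 0 0 0 255"}}

```text
time_s: 11.88
tool_pos: [0.5399, 0.2324, 0.1564]
tool_rot: [-179.9, 0.0, -178.5]
force: [-0.8, -4.3, -0.5]
grip_width: 0.0135
grasp_force: 35.0
```

Emit:
{"fn": "arm_command", "kwargs": {"series": "0 0 -8 0 255;0 0 -10 0 255;0 0 -12 0 255;0 0 -25 0 255;0 0 -35 0 255;0 0 -30 0 255;2 -15 0 0 255;5 -34 0 0 255;5 -34 0 0 255;5 -34 0 0 255;5 -34 0 0 255;5 -34 0 0 255;5 -34 0 0 255;5 -34 0 0 255;5 -34 0 0 255;5 -34 0 0 255;5 -34 0 0 255;5 -34 0 0 255;5 -34 0 0 255"}}

```text
time_s: 13.47
tool_pos: [0.4891, -0.1924, 0.2782]
tool_rot: [179.9, 0.2, -178.4]
force: [1.7, -0.0, -1.0]
grip_width: 0.0141
grasp_force: 35.0
```

Emit:
{"fn": "arm_command", "kwargs": {"series": "5 -34 0 0 255;5 -34 0 0 255;5 -34 0 0 255;5 -34 0 0 255;5 -34 0 0 255;5 -34 0 0 255;0 0 0 0 255;0 0 0 0 255;0 0 0 0 255"}}

```text
time_s: 14.22
tool_pos: [0.4651, -0.3953, 0.2772]
tool_rot: [180.0, 0.1, -178.5]
force: [-0.2, 0.1, -1.6]
grip_width: 0.0135
grasp_force: 35.0
```

```bash
python3 - <<'E'
from h import *
o=telemetry.get_obs();print(o["time_s"],o["tool_pos"],o["tool_rot"],tool([.4635,-.393,.042],o),o["qpos"][6])
im=cams.read_camera("top");cv2.imwrite("pics/top3.png",cv2.resize(im[60:320,100:450],(800,594),interpolation=cv2.INTER_CUBIC))
E
```

```text
14.2167 [ 0.46506292 -0.39527033  0.27722604] [ 1.79961864e+02  1.08817722e-01 -1.78451213e+02] [  1.94773296   2.15517348 235.22425644] 139.35272960905738
```

View pics/top3.png

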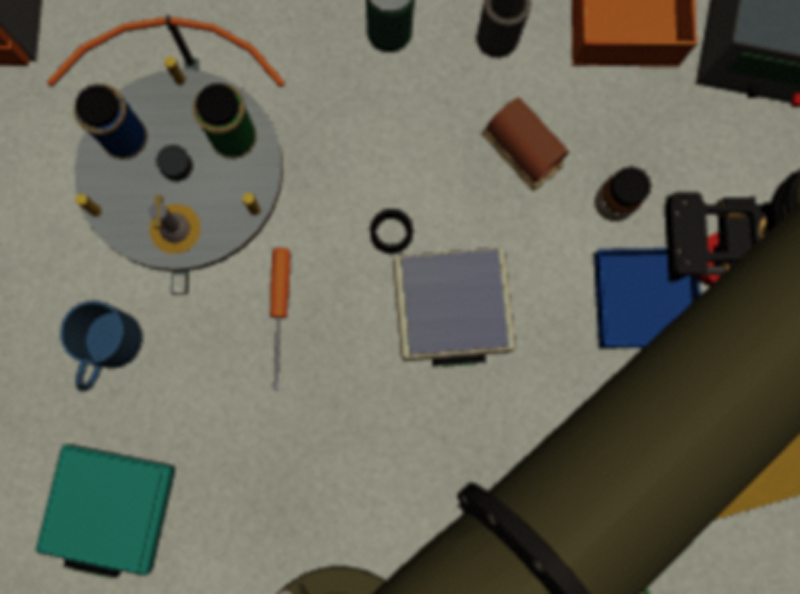

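The cap is off and in the gripper. The spindle is bare, with its foot at (175,228), in line with the pointer at (180,284). Next I lower the cap into the tray.

Emit:
{"fn": "arm_command", "kwargs": {"series": "2 2 25 0 255;0 0 35 0 255;0 0 35 0 255;0 0 35 0 255;0 0 35 0 255;0 0 30 0 255;0 0 20 0 255;0 0 12 0 255;0 0 6 0 255;0 0 3 0 255;0 0 0 0 255;0 0 0 0 255"}}

```text
time_s: 15.27
tool_pos: [0.4632, -0.3945, 0.0421]
tool_rot: [-179.9, 0.1, -178.5]
force: [0.1, -0.0, -1.4]
grip_width: 0.0138
grasp_force: 35.0
```

Emit:
{"fn": "arm_command", "kwargs": {"series": "0 0 3 0 255;0 0 0 0 0;0 0 0 0 0;0 0 0 0 0;0 0 0 0 0;0 0 -20 0 0;0 0 -30 0 0;0 0 -30 0 0;0 0 -30 0.12 0;0 0 -30 0.12 0;0 0 -30 0.12 0;0 0 -30 0.12 0;0 0 0 0.12 0;0 0 0 0.12 0;0 0 0 0.12 0;0 0 0 0.12 0;0 0 0 0.12 0;0 0 0 0.12 0;0 0 0 0.12 0;0 0 0 0.12 0"}}

```text
time_s: 16.93
tool_pos: [0.4621, -0.3941, 0.2378]
tool_rot: [180.0, 0.0, 98.7]
force: [-0.2, -0.6, -0.3]
grip_width: 0.0871
grasp_force: 0.0
```

Emit:
{"fn": "arm_command", "kwargs": {"series": "0 0 0 0.12 0;0 0 0 0.12 0;0 0 0 0.12 0;0 0 0 0.12 0;0 0 0 0.12 0;0 0 0 0.12 0;0 0 0 0.12 0;0 0 0 0.12 0;0 0 0 0.1 0;0 0 0 0 0;0 0 0 0 0"}}

```text
time_s: 17.85
tool_pos: [0.4621, -0.3941, 0.2377]
tool_rot: [180.0, -0.0, 38.4]
force: [-0.3, 0.4, -1.3]
grip_width: 0.087
grasp_force: 0.0
```

```bash
python3 - <<'E'
from h import *
o=telemetry.get_obs();print(o["time_s"],o["tool_pos"],o["tool_rot"],tool([.65,-.245,.23],o),o["qpos"][6])
for p in[(500,92),(423,82)]:print(ray("top",p[0]/1.5625,p[1]/1.5625,.1))
E
```

```text
17.85 [ 0.46205203 -0.39407428  0.23771035] [ 1.79996487e+02 -8.70773669e-03  3.84240758e+01] [2.39889587e+02 1.52541162e-02 7.74681106e+00] 4.644108659412053
[ 0.84586954 -0.19412685  0.1       ]
[ 0.86471193 -0.04657716  0.1       ]
```

Emit:
{"fn": "arm_command", "kwargs": {"series": "34 0 0 0 0;34 0 0 0 0;34 0 0 0 0;34 0 0 0 0;34 0 0 0 0;30 0 0 0 0;0 0 0 0 0;0 0 0 0 0;0 0 0 0 0"}}

```text
time_s: 18.6
tool_pos: [0.6186, -0.2708, 0.2375]
tool_rot: [180.0, 0.1, 38.3]
force: [-0.6, 0.0, 1.2]
grip_width: 0.087
grasp_force: 0.0
```

```bash
python3 - <<'E'
from h import *
o=telemetry.get_obs();print(o["time_s"],o["tool_pos"],o["tool_rot"])
im=cams.read_camera("wrist");cv2.imwrite("pics/w3.png",cv2.resize(im[:240],(800,375),interpolation=cv2.INTER_CUBIC))
t=cams.read_camera("top");cv2.imwrite("pics/top4.png",t)
E
```

```text
18.6 [ 0.61857752 -0.27079553  0.23753566] [1.79991923e+02 6.76823781e-02 3.83376270e+01]
```

View pics/w3.png

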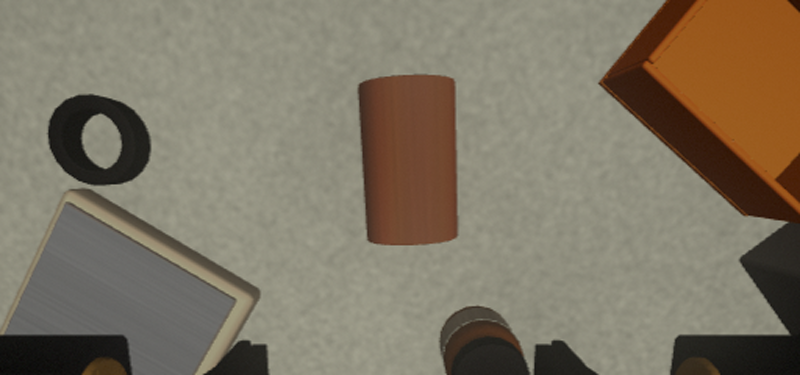

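The roll's left edge runs from (359,85) to (368,238) and its right edge from (456,80) to (457,237). The jar is at (480,340), well clear.

```bash
python3 - <<'E'
from h import *
o=telemetry.get_obs();s=1.5625
q=[ray("wrist",u/s,v/s,.043,o)[:2] for u,v in[(359,85),(456,80),(457,237),(368,238)]]
A=(q[0]+q[1])/2;B=(q[2]+q[3])/2;d=A-B;print("far",A,"near",B,"len",np.linalg.norm(d),"bear",np.degrees(np.arctan2(d[1],d[0])),"c",(A+B)/2,"w",np.linalg.norm(q[0]-q[1]),np.linalg.norm(q[2]-q[3]))
a=tool([*((A+B)/2),.022],o);print(a)
E
```

```text
far [ 0.71151444 -0.20446088] near [ 0.63651028 -0.26819804] len 0.09842789046608971 bear 40.357273336089484 c [ 0.67401236 -0.23632946] w 0.06140936019447277 0.06035520982918574
[ 66.12513478   6.69389712 215.99220692]
```

Emit:
{"fn": "arm_command", "kwargs": {"series": "33 1.8 20 0 0;33 1.8 30 0 0;33 1.9 30 -0.035 0;0 0 35 0 0;0 0 35 0 0;0 0 30 0 0;0 0 20 0 0;0 0 12 0 0;0 0 4 0 0;0 0 0 0 255;0 0 0 0 255;0 0 0 0 255;0 0 0 0 255;0 0 0 0 255;0 0 0 0 255;0 0 0 0 255;0 0 0 0 255", "squeeze": 8}}

```text
time_s: 20.12
tool_pos: [0.6967, -0.2148, 0.027]
tool_rot: [-179.9, -0.1, 40.3]
force: [-3.4, 2.1, 6.8]
grip_width: 0.0627
grasp_force: 8.0
```

Emit:
{"fn": "arm_command", "kwargs": {"series": "0 0 -6 0 255;0 0 -10 0 255;0 0 -10 0 255;0 0 -15 0 255;0 0 -15 0 255;0 0 -15 0 255;0 0 -15 0 255;0 0 0 0 255;0 0 0 0 255"}}

```text
time_s: 20.87
tool_pos: [0.6974, -0.2161, 0.1134]
tool_rot: [179.9, -0.1, 40.3]
force: [-0.1, -0.1, -5.1]
grip_width: 0.0625
grasp_force: 8.0
```

```bash
python3 - <<'E'
from h import *
o=telemetry.get_obs();print(o["time_s"],o["tool_pos"],o["wrist_torque"],o["force"])
im=cams.read_camera("side");cv2.imwrite("pics/s4.png",cv2.resize(im[170:320,260:430],(680,600),interpolation=cv2.INTER_CUBIC))
E
```

```text
20.8667 [ 0.69744139 -0.21613513  0.11335253] [-0.03865506  0.07266644 -0.027493  ] [-0.09616897 -0.08008924 -5.06603404]
```

View pics/s4.png

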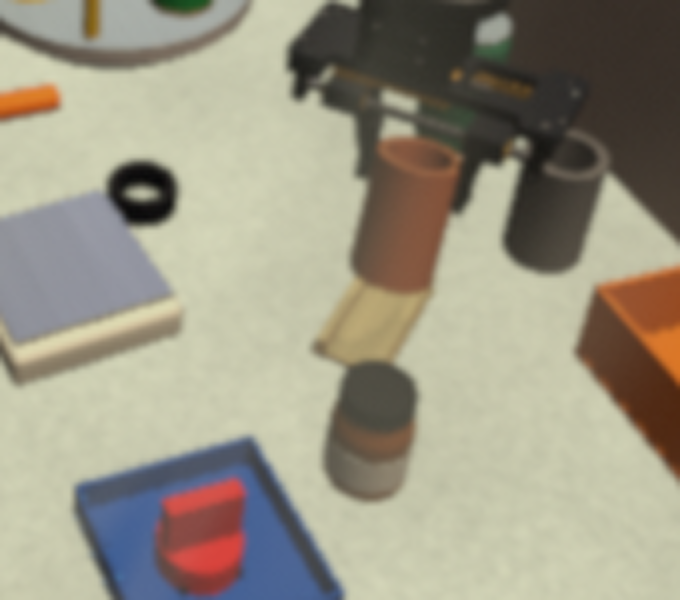

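The roll swung upright when lifted, with its top at (420,155) and bottom at (390,285) in the crop. The cap stands in the tray at (205,540). I carry the roll to the pan.

Emit:
{"fn": "arm_command", "kwargs": {"series": "0 0 -15 0 255;0 0 -25 0 255;-4 -7 -20 0 255;-10 -16 0 0 255;-13.5 -22 0 0 255;-13.5 -22 0 0 255;-13.5 -22 0 0 255;-13.5 -22 0 0 255;-13.5 -22 0 0 255;-13.5 -22 0 0 255;-13.5 -22 0 0 255;-13.5 -22 0 0 255;-11 -18 0 0 255;-10 -16 0 0 255;-6 -9 0 0 255;0 0 0 0 255;0 0 0 0 255"}}

```text
time_s: 22.33
tool_pos: [0.4264, -0.1278, 0.1717]
tool_rot: [-179.9, -0.1, 40.2]
force: [0.7, 0.2, -4.0]
grip_width: 0.0628
grasp_force: 8.0
```

Emit:
{"fn": "arm_command", "kwargs": {"series": "0 0 20 0 255;0 0 15 0 255;0 0 10 0 255;0 0 5 0 255;0 0 3 0 255;0 0 0 0 255;0 0 0 0 255"}}

```text
time_s: 22.92
tool_pos: [0.4272, -0.1279, 0.1191]
tool_rot: [179.9, 0.0, 40.2]
force: [-0.0, 0.5, -3.8]
grip_width: 0.0626
grasp_force: 8.0
```

```bash
python3 - <<'E'
from h import *
o=telemetry.get_obs();print(o["time_s"],o["tool_pos"],o["wrist_torque"],o["force"])
im=cams.read_camera("side");cv2.imwrite("pics/s5.png",cv2.resize(im[150:300,200:370],(680,600),interpolation=cv2.INTER_CUBIC))
E
```

```text
22.9167 [ 0.42717034 -0.1278577   0.11907658] [-0.0278096   0.06552176 -0.03219977] [-0.04022896  0.52349576 -3.78478794]
```

View pics/s5.png

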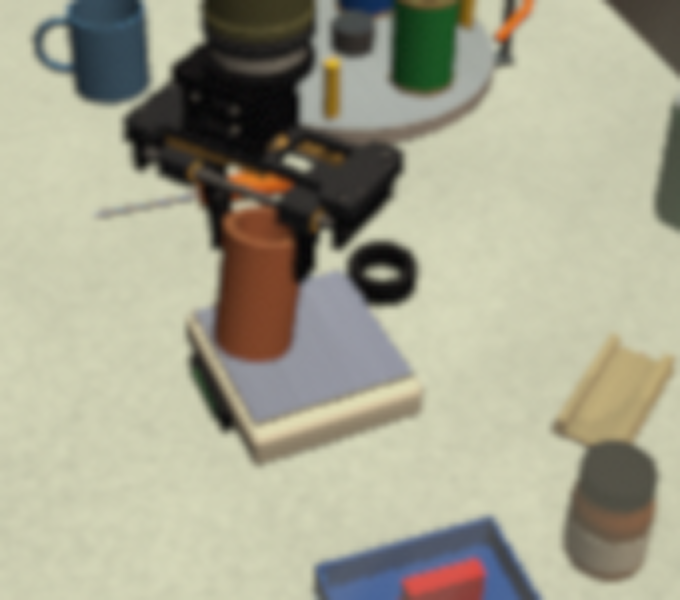

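The roll hangs nearly upright over the left part of the pan, with its bottom at (255,350). I shift it 25 mm toward the middle and lower it.

Emit:
{"fn": "arm_command", "kwargs": {"series": "5 7 0 0 255;6 9 0 0 255;3 6 0 0 255;0 0 4 0 255;0 0 4 0 255;0 0 3 0 255;0 0 2 0 255;0 0 0 0 255;0 0 0 0 255"}}

```text
time_s: 23.72
tool_pos: [0.4524, -0.1365, 0.107]
tool_rot: [179.9, -0.0, 40.2]
force: [-1.6, -2.1, 5.9]
grip_width: 0.063
grasp_force: 8.0
```

Emit:
{"fn": "arm_command", "kwargs": {"series": "0 0 -1 0 255;0 0 0 0 180;0 0 0 0 100;0 0 0 0 0;0 0 0 0 0;0 0 0 0 0;0 0 0 0 0;0 0 -30 0 0;0 0 -40 0 0;0 0 -40 0 0;-35 0 -20 0 0;-25 0 0 0 0;0 0 0 0 0"}}

```text
time_s: 24.8
tool_pos: [0.4024, -0.1805, 0.2375]
tool_rot: [180.0, 0.0, 39.6]
force: [0.4, -1.6, -0.2]
grip_width: 0.0872
grasp_force: 0.0
```

```bash
python3 - <<'E'
from h import *
o=telemetry.get_obs();print(o["time_s"],o["tool_pos"],o["tool_rot"])
im=cams.read_camera("wrist");im2=cams.read_camera("side")
print(proj("wrist",[.452,-.136,.14],o)*1.5625)
cv2.imwrite("pics/w6.png",np.hstack([cv2.resize(im[:260],(394,200)),cv2.resize(im2[180:280,200:330],(260,200))]))
cv2.imwrite("pics/w6b.png",np.vstack([cv2.resize(im[:240],(800,375),interpolation=cv2.INTER_CUBIC)[:, :],np.hstack([cv2.resize(im2[180:280,200:330],(260,200),interpolation=cv2.INTER_CUBIC),np.zeros((200,540,3),np.uint8)])]))
E
```

```text
24.8 [ 0.40239213 -0.18049101  0.23746197] [1.79959097e+02 2.97913671e-02 3.95769569e+01]
[393.90810217 161.65678001]
```

View pics/w6b.png

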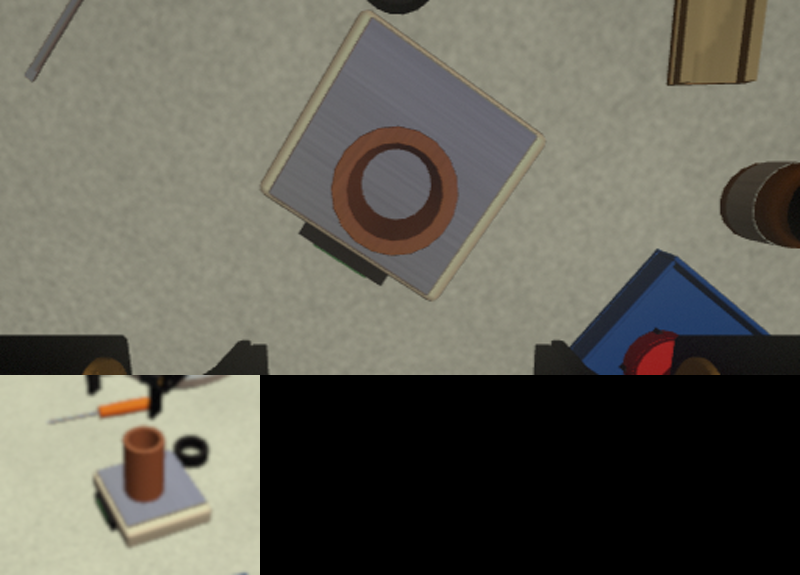

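The roll stands upright on the pan, with its top ring centred at (395,190). The pan corners are (370,15), (542,140), (432,295) and (267,188).

```bash
python3 - <<'E'
from h import *
o=telemetry.get_obs();s=1.5625
r=ray("wrist",395/s,190/s,.14,o);b=ray("wrist",396.5/s,184.5/s,.04,o)
q=np.array([ray("wrist",u/s,v/s,.04,o) for u,v in[(370,15),(542,140),(432,295),(267,188)]]);c=q.mean(0)
print("roll top",r,"bottom",b,"pan",c,np.linalg.norm(q-np.roll(q,1,0),axis=1))
e=q[1]-q[0];a=np.arctan2(e[1],e[0]);d=(r-c)[:2];print("off",d,[d@[np.cos(a),np.sin(a)],d@[-np.sin(a),np.cos(a)]])
print(tool([*r[:2],.108],o))
E
```

```text
roll top [ 0.4442445  -0.13953875  0.14      ] bottom [ 0.44324975 -0.14034221  0.04      ] pan [ 0.45612626 -0.1351384   0.04      ] [0.12598205 0.13343787 0.12549337 0.1330121 ]
off [-0.01188176 -0.00440035] [np.float64(0.003077953108156011), np.float64(-0.01229086927409929)]
[ 53.4054716   -2.23953274 128.51083314]
```

Emit:
{"fn": "arm_command", "kwargs": {"series": "27 -1 20 0 0;26.4 -1.2 25 0 0;0 0 30 0 0;0 0 30 0 0;0 0 20 0 0;0 0 6.5 0 0;0 0 0 0 255;0 0 0 0 255;0 0 0 0 255;0 0 0 0 255;0 0 0 0 255;0 0 0 0 255;0 0 0 0 255;0 0 0 0 255", "squeeze": 10}}

```text
time_s: 26.07
tool_pos: [0.4467, -0.1383, 0.1064]
tool_rot: [179.8, -0.2, 40.2]
force: [2.4, -1.3, 6.2]
grip_width: 0.0623
grasp_force: 9.8
```

Emit:
{"fn": "arm_command", "kwargs": {"series": "0 0 0 0 0;0 0 0 0 0;0 0 0 0 0;0 0 0 0 0;0 0 0 -0.12 0;0 0 0 -0.12 0;0 0 0 -0.12 0;0 0 0 -0.12 0;0 0 0 -0.12 0;0 0 0 -0.12 0;0 0 0 -0.12 0;0 0 0 -0.12 0;0 0 0 -0.12 0;0 0 0 -0.12 0;0 0 0 -0.12 0;0 0 0 -0.12 0;0 0 0 -0.12 0;0 0 0 0 0"}}

```text
time_s: 27.57
tool_pos: [0.4442, -0.1374, 0.1046]
tool_rot: [-179.9, -0.1, 129.8]
force: [-0.0, 0.4, -0.8]
grip_width: 0.0871
grasp_force: 0.0
```

Emit:
{"fn": "arm_command", "kwargs": {"series": "0 0 0 0 255;0 0 0 0 255;0 0 0 0 255;0 0 0 0 255;0 0 0 0 255;0 0 0 0 255;0 0 0 0 255;0 0 0 0 255;0 0 0 0 255", "squeeze": 30}}

```text
time_s: 28.32
tool_pos: [0.445, -0.1377, 0.1051]
tool_rot: [180.0, 0.0, 129.6]
force: [-1.3, -1.3, 0.5]
grip_width: 0.0604
grasp_force: 29.8
```

Emit:
{"fn": "arm_command", "kwargs": {"series": "0 0 -5 0 255;0 0 -20 0 255;0 0 -30 0 255;0 0 -35 0 255;0 0 -35 0 255;4 5 -20 0 255;10 14 0 0 255;18 25 0 0 255;18 25 0 0 255;18 25 0 0 255;18 25 0 0 255;18 25 0 0 255;18 25 0 0 255;18 25 0 0 255;18 25 0 0 255;18 25 0 0 255;18 25 0 0 255;16 20 0 0 255;10 14 0 0 255;0 0 0 0 255"}}

```text
time_s: 29.98
tool_pos: [0.5365, 0.232, 0.2487]
tool_rot: [-180.0, -0.1, 130.1]
force: [-0.4, 0.9, -4.0]
grip_width: 0.0607
grasp_force: 29.8
```

Emit:
{"fn": "arm_command", "kwargs": {"series": "0 0 0 0 255;0 0 0 0 255"}}

```text
time_s: 30.15
tool_pos: [0.5375, 0.2245, 0.2496]
tool_rot: [-179.9, 0.0, 129.6]
force: [-0.7, 0.6, -4.1]
grip_width: 0.0604
grasp_force: 29.8
```

```bash
python3 - <<'E'
from h import *
o=telemetry.get_obs();print(o["time_s"],o["tool_pos"],o["tool_rot"],o["force"],tool([.5393,.2322,.22],o))
im=cams.read_camera("side");cv2.imwrite("pics/s7.png",cv2.resize(im[80:200,230:350],(600,600),interpolation=cv2.INTER_CUBIC))
E
```

```text
30.15 [0.5374714  0.22450764 0.24960894] [-1.79922009e+02  5.34129025e-03  1.29632734e+02] [-0.65281379  0.61510747 -4.10943791] [ 4.76062308  6.35526958 29.59987405]
```

View pics/s7.png

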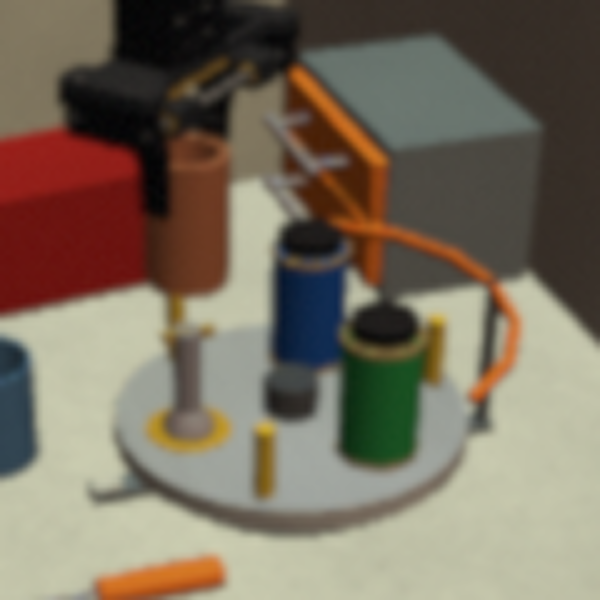

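The roll hangs upright in the grip, and below it stands the bare spindle with its top at (188,329) and foot at (188,430). I have now used up my picture allowance, so from here I go by numbers.

Emit:
{"fn": "arm_command", "kwargs": {"series": "5 6.5 10 0 255;0 0 10 0 255;0 0 0 0 255;0 0 0 0 255;0 0 0 0 255"}}

```text
time_s: 30.62
tool_pos: [0.5396, 0.2326, 0.2299]
tool_rot: [-180.0, -0.0, 129.6]
force: [-0.3, -0.4, -3.5]
grip_width: 0.0606
grasp_force: 29.8
```

```bash
python3 - <<'E'
from h import *
for u,v,z in[(189,329,.136),(188,430,.05)]:print(ray("side",230+u/5,80+v/5,z))
o=telemetry.get_obs();print(o["time_s"],o["tool_pos"],o["tool_rot"],o["force"],tool([.5393,.2322,.22],o))
E
```

```text
[0.5434013  0.23028436 0.136     ]
[0.54018131 0.22458042 0.05      ]
30.6167 [0.53962843 0.23263623 0.22991106] [-1.79973135e+02 -1.02222690e-04  1.29623286e+02] [-0.32729738 -0.35918953 -3.49398012] [-0.12657865 -0.52652532  9.91130749]
```

Emit:
{"fn": "arm_command", "kwargs": {"series": "0 0 10 0 255;0 0 8 0 255;0 0 4 0 255;0 0 4 0 255;0 0 4 0 255;0 0 4 0 255;0 0 0 0 255"}}

```text
time_s: 31.2
tool_pos: [0.5393, 0.2328, 0.1952]
tool_rot: [-179.9, -0.0, 129.7]
force: [-0.7, 0.9, -3.1]
grip_width: 0.0602
grasp_force: 29.8
```

Emit:
{"fn": "arm_command", "kwargs": {"series": "0 0 6 0 255;0 0 8 0 255;0 0 8 0 255;0 0 8 0 255;0 0 8 0 255;0 0 6 0 255;0 0 5 0 255;0 0 4 0 255;0 0 0 0 255"}}

```text
time_s: 31.95
tool_pos: [0.5393, 0.2328, 0.1421]
tool_rot: [-179.9, -0.0, 129.6]
force: [0.0, -0.4, -3.5]
grip_width: 0.0602
grasp_force: 29.8
```

Emit:
{"fn": "arm_command", "kwargs": {"series": "0 0 4 0 255;0 0 4 0 255;0 0 4 0 255;0 0 4 0 255;0 0 4 0 255;0 0 0 0 255"}}

```text
time_s: 32.45
tool_pos: [0.5391, 0.2328, 0.1221]
tool_rot: [-179.9, -0.0, 129.7]
force: [-0.5, 0.1, -3.6]
grip_width: 0.0607
grasp_force: 29.8
```

Emit:
{"fn": "arm_command", "kwargs": {"series": "0 0 3 0 255;0 0 2 0 255;0 0 2 0 255;0 0 0 0 255;0 0 0 0 255"}}

```text
time_s: 32.87
tool_pos: [0.5397, 0.233, 0.1161]
tool_rot: [-180.0, -0.0, 129.7]
force: [-0.7, 0.3, -3.1]
grip_width: 0.0607
grasp_force: 29.8
```

Emit:
{"fn": "arm_command", "kwargs": {"series": "0 0 1 0 255;0 0 1 0 255;0 0 1 0 255;0 0 0 0 255"}}

```text
time_s: 33.2
tool_pos: [0.5402, 0.233, 0.1151]
tool_rot: [179.9, -0.0, 129.6]
force: [-3.5, -1.8, 8.0]
grip_width: 0.0603
grasp_force: 29.9
```

Emit:
{"fn": "arm_command", "kwargs": {"series": "0 0 -1.5 0 255;0 0 0 0 200;0 0 0 0 100;0 0 0 0 0;0 0 0 0 0;0 0 0 0 0;0 0 0 0 0;0 0 -20 0 0;0 0 -35 0 0;0 0 -35 0 0;0 0 -35 0 0;-30 0 -20 0 0;-30 0 0 0 0;0 0 0 0 0;0 0 0 0 0"}}

```text
time_s: 34.45
tool_pos: [0.5791, 0.1845, 0.26]
tool_rot: [180.0, 0.1, 129.4]
force: [-0.8, 0.4, 1.0]
grip_width: 0.0872
grasp_force: 0.0
```

```bash
python3 - <<'E'
from h import *
o=telemetry.get_obs();print(o["time_s"],o["tool_pos"],o["force"])
im=cams.read_camera("wrist");s=cams.read_camera("side");t=cams.read_camera("top")
hsv=cv2.cvtColor(im,cv2.COLOR_BGR2HSV)
p=proj("wrist",[.5395,.232,.15],o);print("exp",p,hsv[int(p[1]),int(p[0])])
m=cv2.inRange(hsv,(3,90,60),(16,200,255));m[215:]=0
c=max(cv2.findContours(m,0,1)[0],key=cv2.contourArea);(u,v),r=cv2.minEnclosingCircle(c)
print("roll",u,v,r,"->",ray("wrist",u,v,.15,o),"exp r",338*.031/(o["tool_pos"][2]+.162-.15))
# yellow posts
m=cv2.inRange(hsv,(18,120,90),(34,255,255));m[215:]=0
n,l,st,ce=cv2.connectedComponentsWithStats(m)
for i in range(1,n):
    if st[i,4]>15: print(st[i],ce[i],ray("wrist",*ce[i],.105,o)[:2])
E
```

```text
34.45 [0.57910434 0.18447244 0.25998612] [-0.8021433   0.40424606  0.9531495 ]
exp [256.05039421 109.79644788] [ 22 141 136]
roll 256.0 111.23076629638672 39.781898498535156 -> [0.54016425 0.23112924 0.15      ] exp r 38.524025193078025
[332  19  31  30 419] [349.21002387  33.2052506 ] [0.56135269 0.33248217]
[233  88  45  44 549] [256.68852459 110.1420765 ] [0.54065807 0.23153636]
[201 195  20  20 175] [211.88571429 207.82857143] [0.56596016 0.13158534]
```

```bash
python3 -c "
from cell import env
print(env.sign_off())"
```

```text
the job is handed in; nothing more can be done
None
```

The job is handed in at about 34.6 s of the 72 s: red cap released in the blue tray, copper roll weighed and then lowered onto the bare spindle at the pointer; I viewed 11 pictures, one over the limit of 10, and sign-off returned no verdict.

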